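# Complete the ferrite pair in the spring-jaw bonding nest

## Task

One ferrite block already lies in the spring-jaw nest. From the three spare blocks in the tray choose the one that makes a 100 mm long pair with it, and load it behind the first block, pushing the spring jaw back, so that it sits fully down and square and the jaw clamps both blocks end to end. Leave the first block in its place, the other spares in the tray and everything else on the bench undisturbed.

Things in the scene. Friction and masses are not known exactly. Their poses are not given: they have to be found in the camera images.
- nest_seat (a point): Point on the nest pocket's floor (8 mm above the bench, as is the tray's floor), mid-width at the fixed end stop's inner face. x runs along the pocket to the spring jaw, y across, z up. The stop is 24 mm high above the floor. Two side rails, 6 mm high, 8 mm thick, stand 42 mm apart; above them a block's sides are free, but there is no room for a finger at its ends.
- nest: Aluminium nest fixed to the bench: base plate 176 mm (x) x 80 mm (y), 8 mm thick, carrying the end stop (12 mm thick), the pocket, the jaw and the grey spring housing (36 mm above the floor, 50 mm wide, 128 to 154 mm from the end stop's face). Origin: on the bench, 70 mm along x from the end stop's face, on the centre line.
- jaw (a joint): Spring jaw at the pocket's far end, a flat upright steel plate 36 mm wide, 14 mm thick, its top 42 mm above the pocket's floor. Value 0 at rest (its face then 93 mm from the end stop), grows in m as it is pushed back along the pocket, at most 0.014. The spring pushes with about 2.4 N at rest and 5.2 N at 7 mm. It springs forward when let go.
- short_mid (a point): Dark grey ferrite block, 36 mm long (its x axis) x 40 mm wide (y) x 24 mm high (z), with a shallow groove 10 mm wide and 6 mm deep along its top; about 165 g. Point: centre of its underside. The shortest of the four.
- mid_a_mid (a point): Dark grey ferrite block, 50 mm long (its x axis) x 40 mm wide (y) x 24 mm high (z), with a shallow groove 10 mm wide and 6 mm deep along its top; about 230 g. Point: centre of its underside. One of two equal blocks.
- mid_b_mid (a point): Dark grey ferrite block, 50 mm long (its x axis) x 40 mm wide (y) x 24 mm high (z), with a shallow groove 10 mm wide and 6 mm deep along its top; about 230 g. Point: centre of its underside. The other of the two equal blocks.
- long_mid (a point): Dark grey ferrite block, 64 mm long (its x axis) x 40 mm wide (y) x 24 mm high (z), with a shallow groove 10 mm wide and 6 mm deep along its top; about 295 g. Point: centre of its underside. The longest of the four.
- tray: White plastic stock tray fixed to the bench, 90 mm along x, 162 mm along y, floor 8 mm thick. Four dividers 6 mm thick, 22 mm high above the floor, at y = -78, -26, 26, 78 mm, form three lanes along x, 46 mm wide, open at both ends, a spare block in each: it can be gripped only by its ends. Origin: centre of the underside.
- mat: Cork set-down mat, 110 x 110 mm, 3 mm thick, fixed to the bench and kept free, for changing the grip on a block. Origin: centre of its underside.
- bobbin_a: Bystander: empty white plastic bobbin, 34 mm wide, 32 mm high, upright. Origin: centre of underside.
- bobbin_b: Bystander: a second such bobbin.
- tape: Bystander: roll of amber tape lying flat, 64 mm wide, 18 mm high. Origin: centre of underside.
- driver: Bystander: screwdriver, 170 mm long, lying along its x axis, about 30 mm high.
- glue: Bystander: white bottle, 40 mm wide, 75 mm high. Origin: centre of underside.
- cup: Bystander: white cup, 68 mm wide, 60 mm high. Origin: centre of underside.
- brush: Bystander: brush, 160 mm long, lying along its x axis, about 30 mm high.
Not all that is in view belongs to the job. What is shaped like the part that bears long_mid but orange is not meant.

How it is judged:
By the outcome, as a careful person would: the job done as asked, in the order asked, and still so for the second after the job is handed in, with the robot touching nothing.
It also fails if it takes over 61 s, if anything falls off the work surface, if the arm or the gripper's body presses on something with over 40 N, if the wrist force passes 120 N, or if a joint passes its speed limit or range.

## Robot

A 7-joint arm with a two-finger parallel gripper is mounted at the origin on the work surface. World frame = base frame: x ahead of the robot, y to its left, z up, the work surface at z = 0. Lengths are in m, angles in rad, forces in N, time in s.
With the tool pointing down it reaches from about 0.4 to 0.85 m from the base axis. Payload 10.4 kg.
Tool frame: the origin (TCP) lies midway between the tips of the shut fingers; the grasp point (between the pads) lies 19 mm behind it; z points along the fingers, x is the direction in which the jaws open and shut, and the axes are right-handed (so a half turn about z gives the same grasp; the last joint's range is limited). The gripper opens to 85 mm and grips with 20 to 120 N. Pads are 22 mm wide; open, the fingers measure 114 mm over their backs; the gripper's body (76 mm by 85 mm) begins 54 mm behind the grasp point. The pads swing forward as they close: fully open they stand 13 mm farther back than shut.
Start: joints at [1.219, 0.332, -0.065, 1.46, 0.022, 1.35, -0.088], TCP at [0.202, -0.592, 0.231] pointing down, gripper open.
Joint ranges: [-2.6, 2.6], [-0.5, 2.12], [-1.47, 1.34], [0.16, 2.42], [-1.27, 4.41], [0.06, 2.06], [-2.6, 2.6]. Speed limits (rad/s): [2.22, 2.22, 2.79, 2.79, 3.14, 3.14, 3.14].

## Interface

Orientations are given as a unit quaternion [x, y, z, w].
In Python, from workcell import manip, cams gives the robot as it stands.
- The arm moves only by the tool move_arm, never from a script. Its argument "moves" is a list of rows, each a list of 7 numbers: the turn, a rotation vector about the tool's x, y, z in degrees, then the shift along the tool's x, y, z in m, then the finger opening in m, from 0 to 0.0854. A call has 1 to 10 rows; each row is the pose to reach, as a shift and turn from the pose commanded when the call began, along the tool's axes at that moment; what a row does not reach only later rows make up. A row lasts 1/10 s, in which the tool goes at most 50 mm and 8.59 degrees, less where a joint would pass 70% of its speed; a pose out of reach is approached as far as the arm can. A call with a gripper value outside its range is refused whole. The fingers move at their own pace and stop on an object; "grip_force" is the grip in N (left out, the last holds). Time passes only in rows, so rows that repeat a pose let the fingers close. It gives the time, the measured TCP pose, the force and the opening at its end, in the units of the state.
- manip.get_obs(): the state, without advancing time (a new reading comes with each control period).
- cams.camera(name): name is "scene" or "side" or "wrist"; returns the picture (420x560x3 uint8, red, green, blue); there is no depth.
- cams.camera_params(name): a dict with "fx", "fy", "cx", "cy" (pixels), "xyz" and "rotation" of the camera in the world. Camera axes: x right, y up, looking along -z (the intrinsics and any distortion apply to the point x, -y, -z); pixel columns grow to the right and rows downward; lengths in m; the calibration is good to about 2 mm. A picture is of the moment at which its call begins: read the wrist's pose just before it. camera_params takes no time and is no camera call; for the wrist camera it gives the pose at the moment of the call.
- manip.hand_in(): hands the job in, once; it reports no verdict.
The state is a dict: "clock": time; "joint_pos": joint angles; "joint_velocities": joint speeds; "tau": joint torques, N m; "position": TCP position; "ee_rot": TCP orientation; "ft_force": force on the tool from outside, world axes, zero at the start; "torque": the same for the moment, N m; "grip_width": opening from 0.0 (shut) to 1.0 (fully open).
Only numpy, scipy, OpenCV 4.12 (cv2) and the standard library are available. Lean on these libraries where they do the work, as an engineer would, in place of code of your own. Each camera call takes 0.05 s, during which the arm holds its last target. There are 200 camera calls.

## Working session

There is one attempt and no reset: what is moved stays moved. The work goes in short steps, Python scripts to look and compute and a tool call to move; the robot and the scene stay as the last step left them, time stands still between calls to the robot, and variables do not carry over. Pictures are saved under pics/ and viewed, about 8 in all and at most 12, crops included, and the job is handed in when it is done.

Besides the shell and the picture viewer there is one more tool, called after ">>>" as name([rows], argument=value, ...), one row to a line, values as JSON. move_arm: Moves the arm, as the interface text tells. Its arguments: {"type":"object","properties":{"moves":{"type":"array","items":{"type":"array","items":{"type":"number"}}},"grip_force":{"type":"number"}},"required":["moves"]}

```bash
ls; mkdir -p pics
python3 - <<'E'
from workcell import manip, cams
import cv2,numpy as np
o=manip.get_obs();print({k:np.round(v,3).tolist() for k,v in o.items()})
a=[]
for n in("scene","side","wrist"):
    p=cams.camera_params(n);print(n,{k:np.round(v,4).tolist() if not isinstance(v,str) else v for k,v in p.items()})
    im=cams.camera(n)[:,:,::-1];cv2.imwrite(f"pics/{n}0.png",im)
E
```

```text
pics
{'clock': 0.0, 'joint_pos': [1.219, 0.333, -0.065, 1.461, 0.022, 1.35, -0.089], 'joint_velocities': [-0.0, -0.001, 0.001, -0.0, -0.002, 0.001, -0.001], 'tau': [0.001, -62.544, 0.05, -39.16, 0.016, 0.01, -0.0], 'position': [0.202, -0.591, 0.23], 'ee_rot': [0.813, -0.582, -0.001, -0.0], 'ft_force': [0.326, -0.292, -0.596], 'torque': [0.009, -0.032, -0.063], 'grip_width': 1.002}
scene {'fx': 438.2914, 'fy': 438.2914, 'cx': 283.4155, 'cy': 205.229, 'xyz': [1.0362, -0.665, 1.0113], 'rotation': [0.3235, 0.1161, 0.2907, 0.893]}
side {'fx': 470.175, 'fy': 470.175, 'cx': 282.4022, 'cy': 211.1909, 'xyz': [0.2291, 1.0169, 0.8444], 'rotation': [-0.0694, 0.4488, 0.8807, -0.1345]}
wrist {'fx': 356.1493, 'fy': 356.1493, 'cx': 276.8785, 'cy': 207.0457, 'xyz': [0.2737, -0.5669, 0.3737], 'rotation': [-0.1241, 0.0892, -0.5742, 0.8043]}
```

View pics/scene0.png

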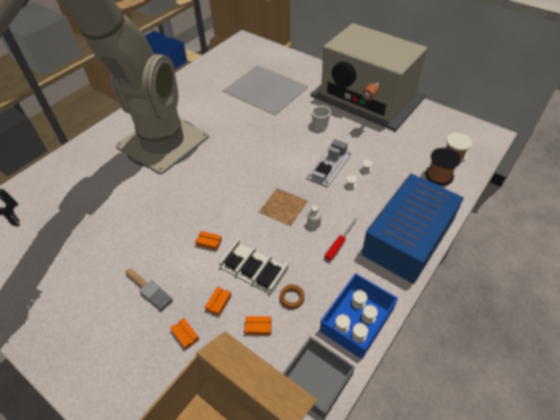

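View pics/side0.png

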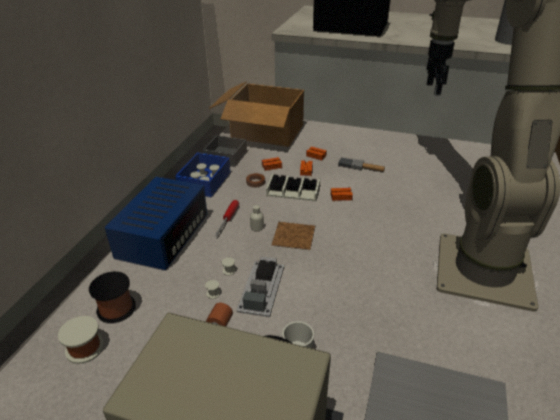

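The scene view shows the tray with three dark blocks at about (235,260), (252,265) and (270,275), the mat at (284,206), and the nest at (328,162) with one block at its lower end. The orange blocks at (208,240), (218,300), (184,333) and (258,325) are decoys.

```bash
cat > h.py <<'E'
from workcell import manip, cams
import cv2,numpy as np
from scipy.spatial.transform import Rotation as R
def ray(p,uv):
    uv=np.atleast_2d(uv).astype(float)
    d=np.c_[(uv[:,0]-p['cx'])/p['fx'],-(uv[:,1]-p['cy'])/p['fy'],-np.ones(len(uv))]
    return np.array(p['xyz']),R.from_quat(p['rotation']).apply(d)
def plane(p,uv,z):
    c,d=ray(p,uv); return c+d*((z-c[2])/d[:,2])[:,None]
def proj(p,X):
    v=R.from_quat(p['rotation']).inv().apply(np.atleast_2d(X)-np.array(p['xyz']))
    return np.c_[p['cx']+p['fx']*v[:,0]/-v[:,2],p['cy']+p['fy']*v[:,1]/v[:,2]]
def tool(o,target,yaw=None):
    """shift in tool axes from measured pose to world target"""
    return R.from_quat(o['ee_rot']).inv().apply(np.array(target)-np.array(o['position']))
def snap(n,name):
    p=cams.camera_params(n);im=cams.camera(n)[:,:,::-1].copy();cv2.imwrite(f'pics/{name}.png',im);np.save(f'pics/{name}.npy',p,allow_pickle=True);return p,im
E
python3 - <<'E'
from h import *
p=cams.camera_params('scene')
for n,uv,z in [('tray',(254,265),.02),('mat',(284,206),.003),('nest',(328,162),.02),('nestblk',(322,170),.032),('hous',(338,149),.044),('glue',(314,215),.04),('cup',(320,118),.03)]:
    print(n,plane(p,uv,z).round(3))
q=cams.camera_params('side')
for n,uv,z in [('tray',(293,187),.02),('mat',(295,235),.003),('nestblk',(266,268),.032),('hous',(255,300),.044),('cup',(298,340),.03)]: print(n,plane(q,uv,z).round(3))
o=manip.get_obs();r=R.from_quat(o['ee_rot']);print(r.as_matrix().round(3)); w=cams.camera_params('wrist');
print('cam in tool',r.inv().apply(np.array(w['xyz'])-o['position']).round(4), (r.inv()*R.from_quat(w['rotation'])).as_matrix().round(3))
for t in [(.50,-.3,.28)]:print(tool(o,t).round(3))
E
```

```text
tray [[ 0.583 -0.216  0.02 ]]
mat [[0.517 0.007 0.003]]
nest [[0.532 0.227 0.02 ]]
nestblk [[0.542 0.176 0.032]]
hous [[0.538 0.275 0.044]]
glue [[0.626 0.005 0.04 ]]
cup [[0.394 0.388 0.03 ]]
tray [[ 0.577 -0.202  0.02 ]]
mat [[0.508 0.011 0.003]]
nestblk [[0.532 0.195 0.032]]
hous [[0.516 0.316 0.044]]
cup [[0.394 0.385 0.03 ]]
[[ 0.323 -0.946 -0.   ]
 [-0.946 -0.323  0.001]
 [-0.001  0.    -1.   ]]
cam in tool [ 0.     -0.076  -0.1431] [[ 1.    -0.002 -0.001]
 [-0.002 -0.953 -0.302]
 [-0.     0.302 -0.953]]
[-0.179 -0.376 -0.049]
```

>>> move_arm([
  [0,0,0,-0.24,-0.5,0.02,0.085],
  [0,0,0,-0.24,-0.5,0.02,0.085],
  [0,0,0,-0.24,-0.5,0.02,0.085],
  [0,0,0,-0.24,-0.5,0.02,0.085],
  [0,0,0,-0.24,-0.5,0.02,0.085],
  [0,0,0,-0.24,-0.5,0.02,0.085],
  [0,0,0,-0.24,-0.5,0.02,0.085],
  [0,0,0,-0.24,-0.5,0.02,0.085],
  [0,0,0,-0.24,-0.5,0.02,0.085],
  [0,0,0,-0.24,-0.5,0.02,0.085],
])

```text
clock: 1.15
position: [0.5594, -0.2399, 0.2132]
ee_rot: [0.813, -0.582, 0.0, 0.0]
ft_force: [-0.2, -1.5, 0.1]
grip_width: 0.994
```

>>> move_arm([
  [0,0,0,0,0,0,0.085],
  [0,0,0,0,0,0,0.085],
  [0,0,0,0,0,0,0.085],
])

```text
clock: 1.45
position: [0.5576, -0.2426, 0.213]
ee_rot: [0.813, -0.582, -0.0, 0.0]
ft_force: [-0.5, -0.9, 0.9]
grip_width: 0.991
```

Run:
```python
from h import *
snap('wrist','w1')
```

```text
(no output)
```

View pics/w1.png

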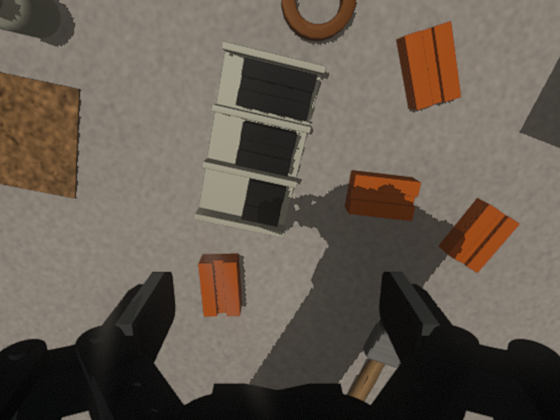

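The wrist view shows the tray lanes with dark blocks at (278,87), about 80 px long, (268,146), about 60 px, and (266,202), about 43 px. That suggests long, mid and short. I'll measure them and confirm with an enlarged crop.

Run:
```python
from h import *
p=np.load('pics/w1.npy',allow_pickle=True).item();im=cv2.imread('pics/w1.png')
g=im.max(2)
m=((g<65)*255).astype(np.uint8)
m[:, :195]=0;m[240:]=0;m[:, 335:]=0; m[:55]=0; m[160:,290:]=0
n,l,s,c=cv2.connectedComponentsWithStats(m)
for i in range(1,n):
    if s[i,4]<300: continue
    cs,_=cv2.findContours((l==i).astype(np.uint8),cv2.RETR_EXTERNAL,cv2.CHAIN_APPROX_NONE)
    r=cv2.minAreaRect(cs[0]);b=cv2.boxPoints(r)
    w=plane(p,b,.032)[:,:2]
    print(s[i],b.round(1).tolist(),w.round(4).tolist(),'c',w.mean(0).round(4),'sides',[np.linalg.norm(w[k]-w[k-1]).round(4) for k in range(4)])
# divider top corner lines by hand pixel corners
div=np.array([[222,45],[327,67],[212,107],[311,129],[204,162],[300,184],[196,214],[283,234]])
w=plane(p,div,.030)[:,:2];print(w.round(4).tolist())
for k in range(4):
    d=w[2*k+1]-w[2*k];print(np.linalg.norm(d).round(4),np.degrees(np.arctan2(d[1],d[0])).round(2))
cv2.imwrite('pics/w1c.png',cv2.resize(im[35:245,185:335],None,fx=2.8,fy=2.8,interpolation=cv2.INTER_CUBIC))
```

```text
[ 237   55   86   66 3715] [[230.39999389648438, 103.5999984741211], [242.3000030517578, 53.900001525878906], [322.29998779296875, 72.9000015258789], [310.3999938964844, 122.5999984741211]] [[0.6089, -0.1825], [0.6506, -0.1804], [0.6583, -0.2494], [0.6163, -0.2543]] c [ 0.6336 -0.2167] sides [np.float64(0.0722), np.float64(0.0417), np.float64(0.0694), np.float64(0.0423)]
[ 235  121   62   56 2530] [[232.89999389648438, 165.8000030517578], [244.0, 118.69999694824219], [297.79998779296875, 131.39999389648438], [286.70001220703125, 178.5]] [[0.5569, -0.2004], [0.6005, -0.1975], [0.6055, -0.2463], [0.5616, -0.2512]] c [ 0.5811 -0.2239] sides [np.float64(0.051), np.float64(0.0437), np.float64(0.0491), np.float64(0.0442)]
[ 240  179   47   53 1652] [[239.1999969482422, 221.8000030517578], [248.89999389648438, 177.8000030517578], [293.20001220703125, 187.60000610351562], [283.3999938964844, 231.60000610351562]] [[0.5063, -0.2219], [0.5509, -0.2177], [0.5553, -0.2599], [0.5105, -0.2657]] c [ 0.5307 -0.2413] sides [np.float64(0.0441), np.float64(0.0448), np.float64(0.0424), np.float64(0.0452)]
[[0.6518, -0.1621], [0.6643, -0.2517], [0.6008, -0.1677], [0.6112, -0.257], [0.5512, -0.174], [0.5602, -0.265], [0.4997, -0.1801], [0.5072, -0.2665]]
0.0905 -82.11
0.0899 -83.37
0.0915 -84.35
0.0867 -85.02
```

View pics/w1c.png

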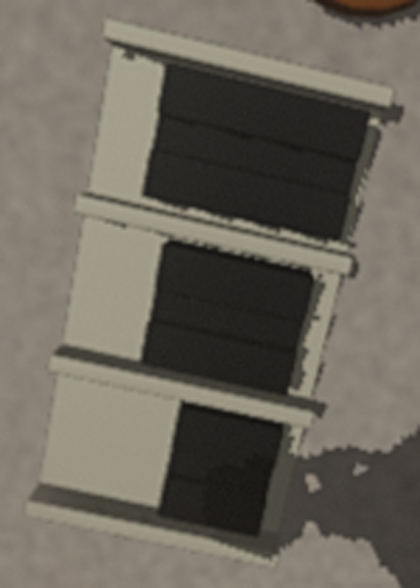

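The crop and the measurements show lane blocks of about 64+, 50 and 36–40 mm: long, mid and short. The nest must therefore hold the other mid (to be checked there), and the 50 mm block in the middle lane at (268,146) is the one I want. I'll move above it first.

>>> move_arm([
  [0,0,6.5,-0.01,-0.027,0.05,0.085],
  [0,0,13,-0.01,-0.027,0.1,0.085],
  [0,0,13,-0.01,-0.027,0.14,0.085],
  [0,0,13,-0.01,-0.027,0.15,0.085],
  [0,0,13,-0.01,-0.027,0.15,0.085],
  [0,0,13,-0.01,-0.027,0.15,0.085],
])

```text
clock: 2.1
position: [0.5818, -0.2245, 0.066]
ee_rot: [0.742, -0.671, 0.002, -0.001]
ft_force: [-0.3, 0.0, -0.5]
grip_width: 0.994
```

Run:
```python
from h import *
o=manip.get_obs();r=R.from_quat(o['ee_rot']);print(o['position'],r.as_matrix().round(3))
d=r.as_matrix()[:,0];print(np.degrees(np.arctan2(d[1],d[0])),tool(o,(.580,-.224,.010)).round(4))
p,im=snap('wrist','w2');g=im.max(2)
q=cams.camera_params('scene')
print(proj(p,[[.581,-.224,.032],[.5836,-.2488,.032],[.5787,-.199,.032]]).round(0))
for n,uv,z in [('bobA',(352,182),.016),('bobB',(367,166),.016),('glue',(314,218),.03)]: print(n,plane(q,uv,z).round(3))
```

```text
[ 0.5818026  -0.22449064  0.06597177] [[ 0.101 -0.995  0.003]
 [-0.995 -0.101 -0.001]
 [ 0.002 -0.003 -1.   ]]
-84.21608508389998 [-0.0008  0.0019  0.056 ]
[[275. 244.]
 [321. 244.]
 [228. 243.]]
bobA [[0.638 0.199 0.016]]
bobB [[0.641 0.288 0.016]]
glue [[0.628 0.003 0.03 ]]
```

View pics/w2.png

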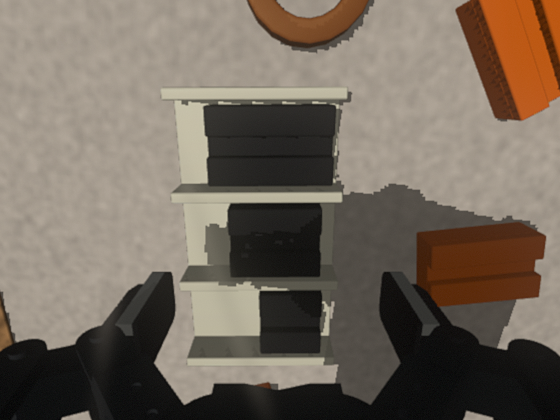

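The wrist view is square to the tray, with the mid block at columns 228–321 (predicted 228–321) centred between the fingers. I'll descend and grip.

>>> move_arm([
  [0,0,0,-0.001,0.001,0.03,0.085],
  [0,0,0,-0.001,0.001,0.055,0.085],
  [0,0,0,-0.001,0.001,0.055,0.085],
  [0,0,0,-0.001,0.001,0.055,0.045],
  [0,0,0,-0.001,0.001,0.055,0.045],
  [0,0,0,-0.001,0.001,0.055,0.045],
  [0,0,0,-0.001,0.001,0.055,0.045],
  [0,0,0,-0.001,0.001,0.055,0.045],
  [0,0,0,-0.001,0.001,0.055,0.045],
], grip_force=40)

```text
clock: 3.05
position: [0.5811, -0.2229, 0.0108]
ee_rot: [0.742, -0.67, 0.002, -0.001]
ft_force: [-1.5, -0.1, 7.0]
grip_width: 0.574
```

>>> move_arm([
  [0,0,0,0,0,-0.03,0.045],
  [0,0,0,0,0,-0.07,0.045],
  [0,0,0,0,0,-0.11,0.045],
  [0,0,0,-0.238,0.057,-0.11,0.045],
  [0,0,0,-0.238,0.057,-0.11,0.045],
  [0,0,0,-0.238,0.057,-0.11,0.045],
  [0,0,0,-0.238,0.057,-0.11,0.045],
  [0,0,0,-0.238,0.057,-0.11,0.045],
  [0,0,0,-0.238,0.057,-0.11,0.045],
  [0,0,0,-0.238,0.057,-0.11,0.045],
])

```text
clock: 4.05
position: [0.4988, 0.0094, 0.1193]
ee_rot: [0.743, -0.669, 0.001, -0.0]
ft_force: [0.5, -0.5, -2.9]
grip_width: 0.576
```

Run:
```python
from h import *
o=manip.get_obs();r=R.from_quat(o['ee_rot']);print(o['position'],o['ft_force'],o['grip_width'],r.as_matrix().round(3))
p,im=snap('wrist','w3')
q,s=snap('scene','s3')
for im,pp,nm in((im,p,'w'),(s,q,'s')):
    hsv=cv2.cvtColor(im,cv2.COLOR_BGR2HSV);m=cv2.inRange(hsv,(8,80,60),(22,220,220))
    cs,_=cv2.findContours(m,cv2.RETR_EXTERNAL,cv2.CHAIN_APPROX_NONE)
    for c in sorted(cs,key=cv2.contourArea)[-3:]:
        b=cv2.boxPoints(cv2.minAreaRect(c));print(nm,cv2.contourArea(c),b.round(0).tolist(),plane(pp,b,.003)[:,:2].round(3).tolist())
x=np.zeros((420,560*1,3),np.uint8)
cv2.imwrite('pics/w3v.png',np.hstack([cv2.resize(im,(0,0),fx=1,fy=1)]) if 0 else cv2.imread('pics/w3.png'))
```

```text
[0.49882818 0.00941062 0.11931019] [ 0.46630714 -0.49839443 -2.85520756] 0.5763026434619171 [[ 0.104 -0.995  0.002]
 [-0.995 -0.104 -0.001]
 [ 0.001 -0.002 -1.   ]]
w 0.0 [[559.0, 326.0], [559.0, 326.0], [558.0, 327.0], [558.0, 327.0]] [[0.412, -0.243], [0.412, -0.243], [0.411, -0.242], [0.411, -0.242]]
w 3188.5 [[516.0, 275.0], [559.0, 275.0], [559.0, 365.0], [516.0, 365.0]] [[0.456, -0.191], [0.46, -0.226], [0.373, -0.257], [0.369, -0.219]]
w 18308.0 [[202.0, 104.0], [357.0, 104.0], [357.0, 247.0], [202.0, 247.0]] [[0.563, 0.068], [0.574, -0.04], [0.467, -0.058], [0.454, 0.064]]
s 1417.5 [[223.0, 0.0], [289.0, 0.0], [289.0, 39.0], [223.0, 39.0]] [[-0.533, 0.915], [-0.259, 1.101], [-0.039, 0.798], [-0.281, 0.632]]
s 5239.0 [[9.0, 21.0], [86.0, -13.0], [139.0, 107.0], [63.0, 141.0]] [[-1.238, 0.173], [-1.238, 0.617], [-0.212, 0.082], [-0.285, -0.203]]
s 8812.0 [[140.0, 332.0], [316.0, 332.0], [316.0, 419.0], [140.0, 419.0]] [[0.47, -0.52], [0.817, -0.268], [0.925, -0.43], [0.621, -0.653]]
```

View pics/w3.png

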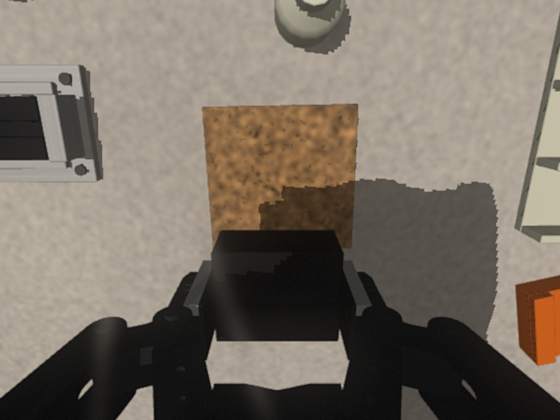

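The mat spans columns 202–357 with its centre near (0.513, 0.008). The block is held square between the fingers, and the glue bottle at (310,20) is well clear. I'll set the block down.

>>> move_arm([
  [0,0,0,0.002,-0.009,0.05,0.045],
  [0,0,0,0.002,-0.009,0.09,0.045],
  [0,0,0,0.002,-0.009,0.108,0.045],
  [0,0,0,0.002,-0.009,0.113,0.045],
  [0,0,0,0.002,-0.009,0.113,0.045],
  [0,0,0,0.002,-0.009,0.113,0.045],
])

```text
clock: 4.75
position: [0.5084, 0.0063, 0.0055]
ee_rot: [0.742, -0.671, 0.0, -0.0]
ft_force: [0.4, 0.3, -3.4]
grip_width: 0.572
```

>>> move_arm([
  [0,0,0,0,0,0,0.085],
  [0,0,0,0,0,0,0.085],
  [0,0,0,0,0,0,0.085],
  [0,0,0,0,0,0,0.085],
  [0,0,0,0,0,0,0.085],
  [0,0,0,0,0,-0.03,0.085],
  [0,0,0,0,0,-0.07,0.085],
  [0,0,-8,0,0,-0.12,0.085],
  [0,0,-16,0,0,-0.12,0.085],
  [0,0,-24,0,0,-0.12,0.085],
])

```text
clock: 5.75
position: [0.5088, 0.0075, 0.1271]
ee_rot: [0.867, -0.499, 0.002, -0.001]
ft_force: [0.3, -0.3, -1.0]
grip_width: 0.996
```

>>> move_arm([
  [0,0,-8,0,0,0,0.085],
  [0,0,-16,0,0,0,0.085],
  [0,0,-24,0,0,0,0.085],
  [0,0,-32,0,0,0,0.085],
  [0,0,-40,0,0,0,0.085],
  [0,0,-48,0,0,0,0.085],
  [0,0,-56,0,0,0,0.085],
  [0,0,-64,0,0,0,0.085],
  [0,0,-66,0,0,0,0.085],
  [0,0,-66,0,0,0,0.085],
])

```text
clock: 6.75
position: [0.5078, 0.0075, 0.1253]
ee_rot: [0.999, 0.051, 0.0, 0.0]
ft_force: [0.7, -0.8, 0.5]
grip_width: 0.996
```

Run:
```python
from h import *
o=manip.get_obs();r=R.from_quat(o['ee_rot']);print(o['position'],o['joint_pos'],r.as_matrix().round(3))
snap('wrist','w4')
```

```text
[0.50778107 0.00751371 0.12528646] [ 0.49558969  0.22901775 -0.66373218  1.86766603  0.1578931   1.09739678
 -0.12550276] [[ 0.995  0.102  0.   ]
 [ 0.102 -0.995 -0.   ]
 [ 0.     0.    -1.   ]]
```

View pics/w4.png

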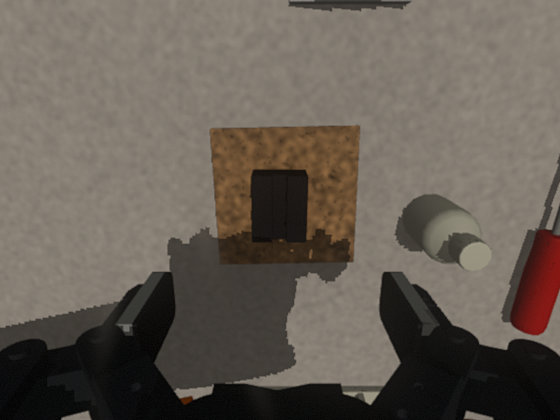

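The block lies square on the mat at columns 251–308 and rows 170–242, in line with the tool. I'll measure it for the side grip.

Run:
```python
from h import *
p=np.load('pics/w4.npy',allow_pickle=True).item();im=cv2.imread('pics/w4.png')
m=(im.max(2)<48).astype(np.uint8);m[:160]=0;m[255:]=0;m[:,:230]=0;m[:,330:]=0
m=cv2.morphologyEx(m,cv2.MORPH_OPEN,np.ones((5,5)))
n,l,s,c=cv2.connectedComponentsWithStats(m);i=1+s[1:,4].argmax();print(s[i])
cs,_=cv2.findContours((l==i).astype(np.uint8),0,1);b=cv2.boxPoints(cv2.minAreaRect(cs[0]))
w=plane(p,b,.027)[:,:2];print(b.round(1).tolist(),w.round(4).tolist(),w.mean(0).round(4))
e=w-np.roll(w,1,0);print([(np.linalg.norm(v).round(4),np.degrees(np.arctan2(v[1],v[0])).round(1)) for v in e])
o=manip.get_obs();print(tool(o,(*w.mean(0),.0105)).round(4))
```

```text
[ 251  170   57   73 3991]
[[251.0, 170.0], [307.0, 170.0], [307.0, 242.0], [251.0, 242.0]] [[0.4862, 0.0326], [0.5245, 0.0366], [0.5314, -0.0167], [0.4906, -0.0209]] [0.5082 0.0079]
[(np.float64(0.0537), np.float64(94.7)), (np.float64(0.0385), np.float64(6.0)), (np.float64(0.0537), np.float64(-82.6)), (np.float64(0.0411), np.float64(-174.0))]
[ 0.0004 -0.0004  0.1148]
```

>>> move_arm([
  [0,0,0,0,0.001,0.05,0.085],
  [0,0,0,0,0.001,0.09,0.085],
  [0,0,0,0,0.001,0.114,0.085],
  [0,0,0,0,0.001,0.114,0.085],
  [0,0,0,0,0.001,0.114,0.035],
  [0,0,0,0,0.001,0.114,0.035],
  [0,0,0,0,0.001,0.114,0.035],
  [0,0,0,0,0.001,0.114,0.035],
  [0,0,0,0,0.001,0.114,0.035],
  [0,0,0,0,0.001,0.114,0.035],
], grip_force=60)

```text
clock: 7.8
position: [0.5092, 0.0064, 0.0131]
ee_rot: [0.999, 0.051, 0.001, 0.0]
ft_force: [-2.9, -0.2, 9.0]
grip_width: 0.454
```

>>> move_arm([
  [0,0,0,0,0,-0.04,0.035],
  [0,0,0,0,0,-0.085,0.035],
  [0,0,0,0,0,-0.13,0.035],
  [0,0,0,0.045,-0.185,-0.157,0.035],
  [0,0,0,0.045,-0.185,-0.157,0.035],
  [0,0,0,0.045,-0.185,-0.157,0.035],
  [0,0,0,0.045,-0.185,-0.157,0.035],
  [0,0,0,0.045,-0.185,-0.157,0.035],
  [0,0,0,0.045,-0.185,-0.157,0.035],
  [0,0,0,0.045,-0.185,-0.157,0.035],
])

```text
clock: 8.8
position: [0.534, 0.1938, 0.1682]
ee_rot: [0.999, 0.05, -0.0, 0.001]
ft_force: [0.2, -0.7, -2.4]
grip_width: 0.447
```

Run:
```python
from h import *
o=manip.get_obs();r=R.from_quat(o['ee_rot']);print(o['position'],o['ft_force'],r.as_matrix().round(3))
snap('wrist','w5')
```

```text
[0.53398111 0.19375245 0.16822783] [ 0.20009482 -0.74376266 -2.35356555] [[ 0.995  0.1   -0.   ]
 [ 0.1   -0.995 -0.001]
 [-0.     0.001 -1.   ]]
```

View pics/w5.png

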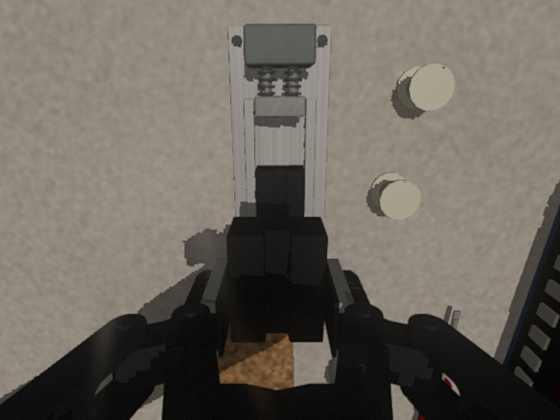

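The held block is square in the grip and hides the nest's stop end. The first block's free end is at row 167 (columns 257–304), the jaw top at rows 97–115 (columns 255–306), the housing at rows 24–67, and the base plate edges near columns 231 and 328. I'll take edge profiles.

Run:
```python
from h import *
im=cv2.imread('pics/w5.png');g=cv2.cvtColor(im,cv2.COLOR_BGR2GRAY).astype(float)
def edges(v,off,th=10):
    d=np.abs(np.gradient(v));k=[i for i in range(1,len(d)-1) if d[i]>th and d[i]>=d[i-1] and d[i]>d[i+1]]
    return [(round(off+i+0.5*(d[i-1]-d[i+1])/(d[i-1]-2*d[i]+d[i+1]),1),round(v[min(i+2,len(v)-1)]-v[max(i-2,0)])) for i in k]
for c0,c1 in((258,264),(270,276),(284,290),(297,303)): print('col',c0,edges(g[10:215,c0:c1].mean(1),10))
for r in (35,45,55,75,88,100,107,112,125,140,155,185,195): print('row',r,edges(g[r-2:r+3,215:345].mean(0),215,7))
```

```text
col 258 [(np.float64(23.2), -56), (np.float64(63.3), -52), (np.float64(80.9), 25), (np.float64(84.9), -26), (np.float64(89.7), 22), (np.float64(92.2), -24), (np.float64(95.8), 62), (np.float64(115.6), -44), (np.float64(125.9), 71), (np.float64(165.0), -112)]
col 270 [(np.float64(23.2), -56), (np.float64(63.3), -51), (np.float64(67.7), 23), (np.float64(81.0), 69), (np.float64(84.9), -46), (np.float64(87.8), 57), (np.float64(91.4), -56), (np.float64(96.8), 35), (np.float64(115.5), -44), (np.float64(126.9), 73), (np.float64(165.0), -116)]
col 284 [(np.float64(23.0), -58), (np.float64(63.3), -50), (np.float64(81.3), 36), (np.float64(84.3), -32), (np.float64(92.0), -21), (np.float64(96.0), 65), (np.float64(115.5), -46), (np.float64(125.9), 74), (np.float64(165.0), -118)]
col 297 [(np.float64(23.1), -52), (np.float64(63.1), -51), (np.float64(80.9), 63), (np.float64(84.6), -34), (np.float64(87.4), 31), (np.float64(91.8), -32), (np.float64(93.9), -7), (np.float64(97.1), 18), (np.float64(122.0), 28), (np.float64(164.7), -114)]
row 35 [(np.float64(226.2), -21), (np.float64(228.1), 11), (np.flo
[... 2417 characters left out ...]
3.4), -47), (np.float64(305.7), 46), (np.float64(313.5), -12), (np.float64(315.7), 22)]
row 155 [(np.float64(231.8), -10), (np.float64(246.1), 6), (np.float64(253.2), -20), (np.float64(254.9), -5), (np.float64(303.3), -38), (np.float64(305.1), 1), (np.float64(313.0), -10), (np.float64(315.2), 10), (np.float64(325.3), -17)]
row 185 [(np.float64(255.0), -110), (np.float64(304.5), 109), (np.float64(312.2), -13), (np.float64(314.2), 4), (np.float64(324.2), -14), (np.float64(325.8), -3)]
row 195 [(np.float64(233.3), -22), (np.float64(234.9), -4), (np.float64(245.1), -5), (np.float64(247.1), 3), (np.float64(254.3), -105), (np.float64(304.4), 111), (np.float64(312.0), -11), (np.float64(314.2), 10)]
```

Run:
```python
from h import *
p=np.load('pics/w5.npy',allow_pickle=True).item()
P=lambda uv,z:plane(p,uv,z)[:,:2]
def line(uv,z):
    w=P(uv,z);vx,vy,x0,y0=cv2.fitLine(w.astype(np.float32),cv2.DIST_L2,0,.01,.01).ravel()
    if vy<0:vx,vy=-vx,-vy
    return np.degrees(np.arctan2(vy,vx)),x0+(.25-y0)*vx/vy
R_=line([(329,55),(328.3,75),(327.8,88),(327,107),(326.5,125),(325.3,155),(324.2,185)],.008)
L_=line([(227.2,55),(228.1,75),(229.2,100),(230.3,125),(231.1,140),(231.8,155),(233.3,195)],.008)
RI=line([(314.3,107),(314.2,112),(313.5,140),(313,155),(312.2,185),(312,195)],.014)  # rail top edges
RI2=line([(316.2,107),(316.2,112),(315.7,140),(315.2,155),(314.2,185),(314.2,195)],.014)
LI=line([(242.2,107),(242.3,112),(243,125),(243.2,140),(245.1,195)],.014)
LI2=line([(244,107),(244.1,112),(245.1,125),(245.1,140),(246.1,155),(247.1,195)],.014)
PR=line([(303.4,140),(303.3,155)],.014);PL=line([(253.1,125),(253.1,140),(253.2,155)],.014)
for n in('R_','L_','RI','RI2','LI','LI2','PR','PL'):print(n,np.round(eval(n),4))
jl=P([(255.6,105)],.05)[0];jr=P([(306.2,105)],.05)[0];print('jaw',jl.round(4),jr.round(4),np.linalg.norm(jr-jl))
jf=P([(261,115.6),(287,115.5),(280,115.5)],.05);jb=P([(280,96)],.05);print('jawface',jf.round(4),jb.round(4))
bl=P([(261,165),(300,164.8),(280,165)],.032);print('blk end',bl.round(4))
bs=P([(255,185),(304.5,185),(254.3,195),(304.4,195)],.032);print('blk side',bs.round(4))
hf=P([(280,63.3),(280,23.1),(244,45),(315.3,45)],.044);print('housing',hf.round(4))
print(p['xyz'])
```

```text
R_ [96.1037  0.5685]
L_ [96.1771  0.4881]
RI [96.0891  0.5574]
RI2 [96.2967  0.559 ]
LI [96.1125  0.4991]
LI2 [96.3653  0.5006]
PR [96.7597  0.5489]
PL [94.8938  0.5076]
jaw [0.5108 0.2613] [0.5463 0.2649] 0.035696954890179364
jawface [[0.5153 0.2544]
 [0.5337 0.2564]
 [0.5287 0.2559]] [[0.5273 0.269 ]]
blk end [[0.518  0.2155]
 [0.5487 0.2188]
 [0.5329 0.217 ]]
blk side [[0.5146 0.1987]
 [0.5543 0.2028]
 [0.5147 0.1903]
 [0.5553 0.1945]]
housing [[0.5251 0.2907]
 [0.5224 0.3158]
 [0.4992 0.2998]
 [0.548  0.3048]]
[0.52510343 0.27030767 0.31125741]
```

Run:
```python
from h import *
p=np.load('pics/w5.npy',allow_pickle=True).item()
im=cv2.imread('pics/w5.png');g=cv2.cvtColor(im,cv2.COLOR_BGR2GRAY).astype(float)
for r in (222,230,238,246): 
    v=g[r-1:r+2].mean(0); d=np.abs(np.gradient(v)); print(r,[(i,round(v[i+2]-v[i-2])) for i in range(215,345) if d[i]>6 and d[i]>=d[i-1] and d[i]>d[i+1]])
for c in (234,242,250,308,316,324):
    v=g[:,c-1:c+2].mean(1); d=np.abs(np.gradient(v)); print(c,[(i,round(v[i+2]-v[i-2])) for i in range(205,260) if d[i]>4 and d[i]>=d[i-1] and d[i]>d[i+1]])
o=manip.get_obs();r=R.from_quat(o['ee_rot'])
# expected top corners of held block far(+y world) end, tool frame
T=lambda x,y,z:np.array(o['position'])+r.apply([x,y,z])
print(proj(p,[T(-.02,-.025,-.014),T(.02,-.025,-.014),T(-.02,-.025,.010),T(.02,-.025,.010),T(-.02,.025,-.014),T(.02,.025,-.014)]).round(1))
```

```text
222 [(231, -122), (322, 116)]
230 [(217, 48), (223, -67), (228, -46), (325, 112)]
238 [(226, -42), (327, 107)]
246 [(226, -44), (327, 109)]
234 [(217, -106)]
242 [(216, -45)]
250 [(216, -47)]
308 [(216, -118)]
316 [(216, -119)]
324 [(217, 10), (224, -33), (228, -56)]
[[228.6 234.6]
 [331.2 234.8]
 [235.5 214.7]
 [323.5 215. ]
 [233.1 342.1]
 [325.6 342.3]]
```

The jaw, housing and first-block edges agree on a nest x axis at 96.1° and a stop face at y≈0.163. The first block ends about 50 mm from the stop, so it is the other mid block and the choice is confirmed. The held block shows about 1.3 mm of lateral camera bias, so I'll hover lower for a closer check.

>>> move_arm([
  [0,0,-0.36,0.002,-0.029,0.04,0.035],
  [0,0,-0.36,0.002,-0.029,0.08,0.035],
  [0,0,-0.36,0.002,-0.029,0.098,0.035],
  [0,0,-0.36,0.002,-0.029,0.098,0.035],
  [0,0,-0.36,0.002,-0.029,0.098,0.035],
  [0,0,-0.36,0.002,-0.029,0.098,0.035],
])

```text
clock: 9.45
position: [0.5341, 0.224, 0.072]
ee_rot: [0.999, 0.053, 0.001, -0.0]
ft_force: [-0.3, 0.6, -1.9]
grip_width: 0.449
```

Run:
```python
from h import *
o=manip.get_obs();r=R.from_quat(o['ee_rot']);print(o['position'],o['ft_force'],r.as_matrix().round(4).tolist())
p,im=snap('wrist','w6');np.save('pics/o6.npy',o,allow_pickle=True)
g=cv2.cvtColor(im,cv2.COLOR_BGR2GRAY).astype(float)
for rr in list(range(60,200,15))+[222,232,242,252]:
    v=g[rr-1:rr+2].mean(0); d=np.abs(np.gradient(v)); print(rr,[(i,round(v[i+2]-v[i-2])) for i in range(170,390) if d[i]>7 and d[i]>=d[i-1] and d[i]>d[i+1]])
```

```text
[0.53409001 0.2240054  0.07202338] [-0.26012852  0.62621484 -1.88382012] [[0.9943, 0.1068, 0.0025], [0.1068, -0.9943, 0.0006], [0.0026, -0.0003, -1.0]]
60 [(202, 9), (220, -66), (329, 69), (348, -10)]
75 [(203, 10), (206, -87), (221, 24), (328, -29), (343, 88), (347, -24), (349, 0)]
90 [(202, 0), (204, 16), (220, -77), (223, 8), (329, 70), (346, -24), (348, -3)]
105 [(203, -4), (205, 20), (221, -74), (329, 72), (345, -22), (347, -3)]
120 [(204, -1), (206, 23), (225, -70), (247, -11), (263, 18), (286, -22), (303, 20), (315, 79), (344, -25)]
135 [(204, -20), (207, 23), (244, -93), (268, 80), (282, -94), (306, 90), (343, -18)]
150 [(205, -17), (207, -2), (243, -58), (249, 15), (253, 36), (262, -40), (267, 83), (277, -39), (283, -49), (288, 42), (300, -4), (302, 31), (305, 43), (343, -6)]
165 [(206, -16), (223, -24), (226, 20), (237, -60), (313, 62), (324, -8), (326, 3)]
180 [(207, -17), (224, -12), (226, 1), (237, -42), (239, 1), (311, 9), (313, 43), (324, -5), (326, 8), (341, -16)]
195 [(208, -10), (225, -5), (227, 17), (238, -30), (240, 6), (310, -9), (312, 44), (323, -13), (325, 9), (340, -16), (342, -1)]
222 [(210, -13), (212, 12), (228, -5), (231, -117), (322, 108), (338, -16)]
232 [(210, -11), (227, -112), (326, 124), (338, -6)]
242 [(211, -8), (213, 11), (219, -54), (226, -54), (327, 115), (337, -15), (339, -4)]
252 [(174, -44), (176, -1), (180, -43), (201, 65), (204, -30), (210, -34), (226, -41), (327, 42), (341, 74)]
```

View pics/w6.png

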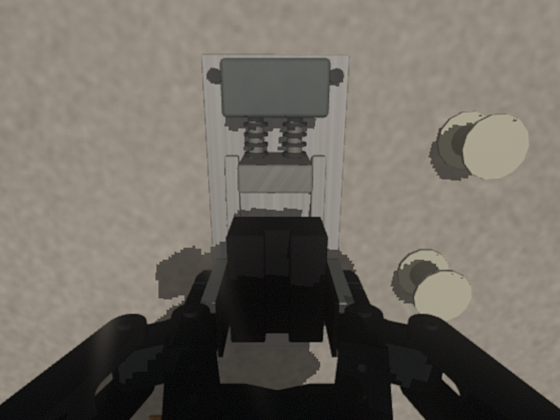

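Run:
```python
from h import *
p=np.load('pics/w6.npy',allow_pickle=True).item();o=np.load('pics/o6.npy',allow_pickle=True).item()
u=np.array([np.cos(np.radians(96.1)),np.sin(np.radians(96.1)),0]);lat=np.array([u[1],-u[0],0])
t=np.array(o['position']);r=R.from_quat(o['ee_rot'])
def err(uvL,uvR,z):
    c=(plane(p,[uvL],z)[0]+plane(p,[uvR],z)[0])/2; return (c-t)@lat*1e3, (c-t)@u*1e3, np.linalg.norm((plane(p,[uvL],z)[0]-plane(p,[uvR],z)[0]))*1e3
print('held bottom',err((231.3,219),(321.5,219),t[2]-.010)); print('held top',err((226,243),(327,243),t[2]+.014))
print('base',err((203,90),(347.5,90),.008),err((205,135),(344,135),.008),err((211,242),(338,242),.008))
print('rail',err((226,180),(325.5,180),.014));print('jaw',err((238,180),(312,180),.05));print('hous',err((221,90),(329,90),.044))
print('jaw face row192',plane(p,[(275,192)],.05)[0],(plane(p,[(275,192)],.05)[0]-t)@u,'back',(plane(p,[(275,163)],.05)[0]-t)@u,'held end bottom row216',(plane(p,[(275,216)],t[2]-.010)[0]-t)@u,'house',(plane(p,[(275,117)],.044)[0]-t)@u,(plane(p,[(275,58)],.044)[0]-t)@u)
```

```text
held bottom (np.float64(-1.3147053193383724), np.float64(22.676931675155913), np.float64(41.11970123367572))
held top (np.float64(-1.296388342166892), np.float64(21.171695664196125), np.float64(39.68309053813537))
base (np.float64(-1.992446342517813), np.float64(79.14128299289754), np.float64(79.85685056963784)) (np.float64(-2.3992190365219477), np.float64(54.625024532784735), np.float64(79.70353101338155)) (np.float64(-2.378039634444257), np.float64(-11.792927939542118), np.float64(79.96882556774538))
rail (np.float64(-1.651890778709571), np.float64(29.60586015627816), np.float64(57.565948626219914))
jaw (np.float64(-1.9991333633128456), np.float64(38.06190312851231), np.float64(35.15102907235712))
hous (np.float64(-2.041746476381604), np.float64(78.74498989089383), np.float64(49.313702860978374))
jaw face row192 [0.52868461 0.25577275 0.05      ] 0.03216188262589373 back 0.04621296073821888 held end bottom row216 0.024121924441772847 house 0.0667717853413247 0.09227842710474023
```

The close view shows the held block centred at column 276.5 and the nest, jaw and housing near 275, so it needs about −0.8 mm in tool x. Yaw is good, and the block-to-jaw gap is about 8 mm. I'll lower it behind the jaw face and push.

>>> move_arm([
  [0,0,0,-0.0008,0,0.013,0.035],
  [0,0,0,-0.0008,0,0.026,0.035],
  [0,0,0,-0.0008,0,0.026,0.035],
  [0,0,0,-0.0008,-0.004,0.026,0.035],
  [0,0,0,-0.0008,-0.008,0.026,0.035],
  [0,0,0,-0.0008,-0.012,0.026,0.035],
  [0,0,0,-0.0008,-0.0165,0.026,0.035],
  [0,0,0,-0.0008,-0.0165,0.026,0.035],
  [0,0,0,-0.0008,-0.0165,0.026,0.035],
  [0,0,0,-0.0008,-0.0165,0.026,0.035],
])

```text
clock: 10.5
position: [0.5302, 0.2394, 0.044]
ee_rot: [0.999, 0.054, -0.0, 0.001]
ft_force: [-1.1, -5.3, -1.2]
grip_width: 0.453
```

Run:
```python
from h import *
o=manip.get_obs();r=R.from_quat(o['ee_rot']);t=np.array(o['position']);print(t,o['ft_force'],r.as_matrix().round(4).tolist())
p,im=snap('wrist','w7')
g=cv2.cvtColor(im,cv2.COLOR_BGR2GRAY).astype(float)
u=np.array([np.cos(np.radians(96.1)),np.sin(np.radians(96.1)),0]);print('along from prev',(t-[.53409,.22400,.072])@u,'lat',(t-[.53409,.224,.072])@[u[1],-u[0],0])
for c in (255,275,296):
    v=g[:,c-1:c+2].mean(1); d=np.abs(np.gradient(v)); print(c,[(i,round(v[i+2]-v[i-2])) for i in range(5,300) if d[i]>6 and d[i]>=d[i-1] and d[i]>d[i+1]])
for rr in (60,90,120,150,180,195,205,225,235,245):
    v=g[rr-1:rr+2].mean(0); d=np.abs(np.gradient(v)); print(rr,[(i,round(v[i+2]-v[i-2])) for i in range(170,390) if d[i]>7 and d[i]>=d[i-1] and d[i]>d[i+1]])
```

```text
[0.5302317  0.23939557 0.04404919] [-1.13716351 -5.34873399 -1.16655187] [[0.9942, 0.1073, -0.0007], [0.1073, -0.9942, -0.002], [-0.0009, 0.0019, -1.0]]
along from prev 0.015718402799697394 lat -0.002200462189335411
255 [(83, 1), (85, 16), (94, -64), (160, -22), (163, 58), (167, -51), (172, 44), (178, -51), (196, 49), (227, -84)]
275 [(85, 19), (94, -68), (159, -28), (161, -1), (168, 74), (174, -86), (195, 47), (203, 16), (227, -86)]
296 [(85, 19), (93, -83), (96, 17), (160, -29), (163, 37), (167, -29), (172, 29), (178, -32), (196, 57), (227, -85)]
60 []
90 [(196, 1), (198, 24), (362, -17), (364, -2)]
120 [(197, -16), (200, 23), (217, -74), (344, 76), (360, -21), (362, -2)]
150 [(199, -9), (201, 6), (218, -76), (342, 72), (358, -19), (360, -4)]
180 [(201, -10), (203, 1), (243, -99), (288, -19), (316, 97)]
195 [(223, -49), (236, -19), (324, 20), (335, 49)]
205 [(203, -10), (205, 10), (222, -8), (224, 16), (236, -38), (238, 8), (325, 45), (335, -12), (337, 9), (354, -11), (356, 2)]
225 [(223, -6), (225, 19), (230, -116), (237, 73), (324, 45), (334, -11), (336, 9)]
235 [(205, -11), (207, 10), (223, -15), (227, -96), (327, 112), (333, -9), (335, 4), (352, -11)]
245 [(206, -7), (224, -66), (226, -66), (327, 111), (333, -8), (335, 9), (351, -13), (353, 4)]
```

```bash
cat > m.py <<'E'
from h import *
u=np.array([np.cos(np.radians(96.1)),np.sin(np.radians(96.1)),0]);lat=np.array([u[1],-u[0],0])
def err(p,t,L,Rr,row,z):
    a,b=plane(p,[(L,row),(Rr,row)],z);return ((a+b)/2-t)@lat*1e3,np.linalg.norm(a-b)*1e3
E
python3 - <<'E'
from m import *
p=np.load('pics/w7.npy',allow_pickle=True).item();t=np.array(manip.get_obs()['position']);print(t)
print('held',err(p,t,226,327,245,t[2]+.014))
for n,a in dict(base=(198,361,120,.008),base2=(206.5,352,245,.008),rail=(223.5,336,205,.014),rail2=(224,334.5,235,.014),jaw=(236.7,325,205,.05),hous=(217.7,343.5,135,.044)).items(): print(n,err(p,t,*a))
f=lambda row,z:(plane(p,[(279,row)],z)[0]-t)@u*1e3
print('jaw back,front',f(195.5,.05),f(227,.05),'house front/back',f(160,.044),f(94,.044))
E
```

```text
[0.53023195 0.23938184 0.04405744]
held (np.float64(-1.2688914378008163), np.float64(39.748424958497914))
base (np.float64(-0.028151271788297648), np.float64(79.79515408898911))
base2 (np.float64(0.17465910357731404), np.float64(79.4795852641017))
rail (np.float64(0.28159196483616666), np.float64(57.27084909247263))
rail2 (np.float64(0.10735038148864759), np.float64(57.8024883833771))
jaw (np.float64(0.4328259395957913), np.float64(35.60009066043794))
hous (np.float64(0.2184093790342123), np.float64(49.822918211601234))
jaw back,front 38.346004093409746 24.88781501064986 house front/back 51.56503945408991 77.0145885305938
```

The image shows the block 1.4 mm off laterally, because the earlier pose reading was still settling. The jaw is pushed back about 8 mm. I'll correct the offset before going down.

>>> move_arm([
  [0,0,0,0.0014,-0.0007,0,0.035],
  [0,0,0,0.0014,-0.0007,0,0.035],
  [0,0,0,0.0014,-0.0007,0,0.035],
  [0,0,0,0.0014,-0.0007,0,0.035],
])

```text
clock: 10.95
position: [0.5313, 0.2401, 0.0439]
ee_rot: [0.999, 0.054, -0.001, 0.001]
ft_force: [-1.8, -6.9, -1.6]
grip_width: 0.446
```

Run:
```python
from m import *
o=manip.get_obs();t=np.array(o['position']);print(t,o['ft_force'])
p,im=snap('wrist','w8');g=cv2.cvtColor(im,cv2.COLOR_BGR2GRAY).astype(float)
def ed(rr,lo,hi):
    v=g[rr-2:rr+3].mean(0); d=np.abs(np.gradient(v))[lo:hi];i=d.argmax()
    return lo+i+(0.5*(d[i-1]-d[i+1])/(d[i-1]-2*d[i]+d[i+1]) if 0<i<len(d)-1 else 0)
def pr(n,row,a,b,z): L,Rr=ed(row,*a),ed(row,*b);print(n,round(L,1),round(Rr,1),np.round(err(p,t,L,Rr,row,z),2))
pr('held',245,(224,230),(322,332),t[2]+.014)
pr('held2',250,(224,230),(322,332),t[2]+.014)
for rw in(110,120,135,150):pr('hous',rw,(210,224),(336,350),.044)
for rw in(204,208,212):pr('jaw',rw,(230,242),(318,330),.05)
for rw in(120,135,150,205): pr('base',rw,(190,204),(350,366),.008)
for c in (255,275,296):
    v=g[:,c-1:c+2].mean(1); d=np.abs(np.gradient(v)); e=[i for i in range(60,260) if d[i]>6 and d[i]>=d[i-1] and d[i]>d[i+1]]
    print(c,e)
```

```text
[0.53128576 0.24011663 0.04390978] [-1.78206998 -6.89092113 -1.61215202]
held 226.1 327.0 [-1.22 39.72]
held2 226.2 326.7 [-1.26 39.76]
hous 214.6 340.2 [-1.06 48.64]
hous 213.9 340.9 [-1.05 49.62]
hous 214.9 340.0 [-1.02 49.47]
hous 215.4 339.2 [-1.06 49.61]
jaw 232.8 321.9 [-0.95 35.86]
jaw 232.8 321.9 [-0.93 35.98]
jaw 232.9 321.9 [-0.93 36.07]
base 197.1 358.0 [-0.98 78.68]
base 198.1 356.9 [-0.99 78.61]
base 199.1 355.9 [-0.96 78.68]
base 200.8 351.9 [-1.47 79.54]
255 [84, 86, 93, 95, 98, 161, 164, 167, 173, 178, 183, 185, 196, 227]
275 [86, 95, 98, 160, 165, 174, 196, 227]
296 [84, 86, 93, 97, 161, 164, 167, 173, 178, 183, 185, 196, 227]
```

Lateral offset is now about 0.2 mm. I'll descend in stages.

>>> move_arm([
  [0,0,0,0.0002,0,0.005,0.035],
  [0,0,0,0.0002,0,0.01,0.035],
  [0,0,0,0.0002,0,0.015,0.035],
  [0,0,0,0.0002,0,0.019,0.035],
  [0,0,0,0.0002,0,0.019,0.035],
  [0,0,0,0.0002,0,0.019,0.035],
])

```text
clock: 11.6
position: [0.5324, 0.2399, 0.025]
ee_rot: [0.999, 0.053, 0.0, 0.001]
ft_force: [2.7, -6.7, -5.1]
grip_width: 0.451
```

>>> move_arm([
  [0,0,0,0,0,0.002,0.035],
  [0,0,0,0,0,0.003,0.035],
  [0,0,0,0,0,0.004,0.035],
  [0,0,0,0,0,0.004,0.035],
])

```text
clock: 12.0
position: [0.5325, 0.2403, 0.0214]
ee_rot: [0.999, 0.054, 0.0, 0.001]
ft_force: [1.1, -6.0, -0.9]
grip_width: 0.45
```

Run:
```python
from m import *
for k in range(4):
    o=manip.get_obs();t=np.array(o['position']);print(t.round(4),o['ft_force'].round(1) if hasattr(o['ft_force'],'round') else o['ft_force'],np.round(o['torque'],2))
    if k==0:p,im=snap('wrist','w9')
    elif k<3: cams.camera('side')
g=cv2.cvtColor(im,cv2.COLOR_BGR2GRAY).astype(float)
for rr in(100,120,140,190,200,240,245,250):
    v=g[rr-2:rr+3].mean(0); d=np.abs(np.gradient(v)); print(rr,[(i,round(v[i+2]-v[i-2])) for i in range(170,400) if d[i]>9 and d[i]>=d[i-1] and d[i]>d[i+1]])
```

```text
[0.5325 0.2403 0.0214] [ 1.1 -6.  -0.9] [-1.23 -0.22  0.01]
[0.5325 0.2403 0.0214] [ 0.9 -5.7 -0.7] [-1.31 -0.13 -0.04]
[0.5325 0.2402 0.0214] [ 1.7 -5.8 -0.6] [-1.28 -0.26 -0.01]
[0.5325 0.2402 0.0214] [ 1.1 -6.1 -0.6] [-1.25 -0.22 -0.04]
100 [(179, -2), (181, 20), (191, -23), (199, -38), (349, 46), (368, -21), (370, 1)]
120 [(183, 19), (190, -38), (199, -14), (356, 52), (362, 24), (366, -19)]
140 [(184, 8), (200, -71), (348, 73), (365, -17)]
190 [(233, -97), (239, 34), (258, -33), (309, -40), (315, 100), (361, -12), (363, 3)]
200 [(187, -8), (189, 13), (229, -78), (320, 87), (360, -10)]
240 [(190, -15), (192, 7), (213, 17), (222, -43), (325, -46), (327, 75), (357, -17)]
245 [(211, -5), (213, 19), (223, -38), (325, -25), (327, 84), (336, -12), (338, 6), (357, -15)]
250 [(191, -12), (220, -9), (226, -55), (324, -27), (327, 111), (336, -11), (338, 9)]
```

The bottom is now about 3 mm below the rail tops with no upward force. I'll continue to the floor.

>>> move_arm([
  [0,0,0,0,0,0.001,0.035],
  [0,0,0,0,0,0.002,0.035],
  [0,0,0,0,0,0.003,0.035],
  [0,0,0,0,0,0.003,0.035],
])

```text
clock: 12.55
position: [0.5325, 0.2403, 0.0185]
ee_rot: [0.999, 0.054, 0.0, 0.001]
ft_force: [1.4, -6.1, -0.4]
grip_width: 0.45
```

>>> move_arm([
  [0,0,0,0,0,0.0005,0.035],
  [0,0,0,0,0,0.001,0.035],
  [0,0,0,0,0,0.0015,0.035],
  [0,0,0,0,0,0.0015,0.035],
])

```text
clock: 12.95
position: [0.5326, 0.2403, 0.0181]
ee_rot: [0.999, 0.054, 0.0, 0.001]
ft_force: [-4.3, -9.1, 13.6]
grip_width: 0.45
```

The block reaches the floor at TCP z 0.0181, as predicted. I'll ease it back against the first block and release.

>>> move_arm([
  [0,0,0,0,0.0005,-0.001,0.035],
  [0,0,0,0,0.001,-0.001,0.035],
  [0,0,0,0,0.0014,-0.001,0.035],
  [0,0,0,0,0.0014,-0.001,0.035],
])

```text
clock: 13.35
position: [0.5326, 0.2397, 0.0182]
ee_rot: [0.999, 0.054, 0.0, 0.0]
ft_force: [0.5, -5.6, 3.7]
grip_width: 0.449
```

>>> move_arm([
  [0,0,0,0,0,0,0.06],
  [0,0,0,0,0,0,0.06],
  [0,0,0,0,0,0,0.06],
  [0,0,0,0,0,0,0.06],
  [0,0,0,0,0,-0.02,0.06],
  [0,0,0,0,0,-0.05,0.06],
  [0,0,0,0,0,-0.1,0.06],
  [0,0,0,0,-0.04,-0.15,0.06],
  [0,0,0,0,-0.04,-0.15,0.06],
  [0,0,0,0,-0.04,-0.15,0.06],
])

```text
clock: 14.35
position: [0.5276, 0.2824, 0.1697]
ee_rot: [0.998, 0.056, 0.002, -0.001]
ft_force: [0.3, -1.1, -0.6]
grip_width: 0.704
```

Run:
```python
from h import *
o=manip.get_obs();print(o['position'],o['ft_force'],o['grip_width'])
p,im=snap('wrist','w10')
c=proj(p,[.532,.235,.03])[0].astype(int);print(c)
x0,y0=max(c[0]-130,0),max(c[1]-130,0)
cv2.imwrite('pics/w10c.png',cv2.resize(im[y0:y0+250,x0:x0+260],None,fx=2.3,fy=2.3,interpolation=cv2.INTER_CUBIC));print(x0,y0)
```

```text
[0.52763486 0.28238048 0.16967585] [ 0.27064637 -1.12272546 -0.59168753] 0.7042083142396149
[276 245]
146 115
```

View pics/w10c.png

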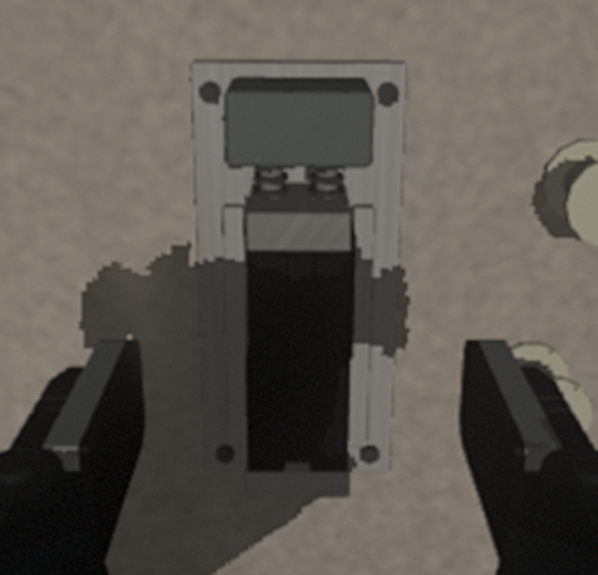

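The two blocks lie end to end from the stop to the jaw, between the rails. I'll brighten the crop to check the joint and seating, and measure the jaw.

Run:
```python
from m import *
p=np.load('pics/w10.npy',allow_pickle=True).item();im=cv2.imread('pics/w10.png')
c=im[205:330,235:320].astype(float);c=np.clip((c-10)*4.5,0,255).astype(np.uint8)
cv2.imwrite('pics/w10e.png',cv2.resize(c,None,fx=4.5,fy=4.5,interpolation=cv2.INTER_CUBIC))
g=cv2.cvtColor(im,cv2.COLOR_BGR2GRAY).astype(float)
for c in(262,276,292):
    v=g[:,c-1:c+2].mean(1);d=np.abs(np.gradient(v));print(c,[(i,round(v[i+2]-v[i-2])) for i in range(140,335) if d[i]>4 and d[i]>=d[i-1] and d[i]>d[i+1]])
hf=plane(p,[(276,187)],.044)[0];hb=plane(p,[(276,150)],.044)[0]
for row in(206,207,223,224): print(row,((hf-plane(p,[(276,row)],.05)[0])@u).round(4))
```

```text
262 [(140, -29), (142, 16), (148, -84), (154, 30), (186, -26), (189, 22), (192, -17), (194, 39), (197, -33), (207, 46), (223, -71), (320, 42)]
276 [(140, -27), (142, 14), (148, -86), (155, 33), (187, 52), (194, -76), (207, 51), (224, -72), (316, 29), (320, 11)]
292 [(140, -33), (143, 37), (148, -82), (155, 33), (186, -11), (188, -7), (190, -23), (193, 6), (197, -5), (199, 5), (207, 45), (224, -73), (320, 40), (331, 60)]
206 0.0136
207 0.0144
223 0.0276
224 0.0284
```

View pics/w10e.png

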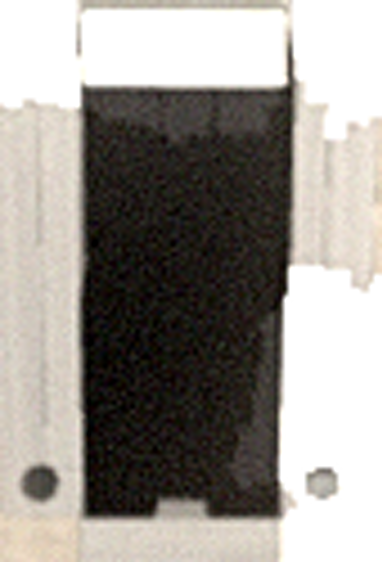

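Run:
```python
from workcell import manip
print(manip.hand_in())
```

```text
the job is handed in; nothing more can be done
None
```

I loaded the 50 mm block from the tray's middle lane behind the first block in the nest, and handed the job in at about 14.5 s of the 61 s allowed.

- **Choice:** The tray held a long, a mid and a short block. In the nest picture the first block measured about 50 mm, so the mid block makes the 100 mm pair.
- **Loading:** I gripped the block by its ends, set it on the mat and regripped it by its sides. I then pushed the jaw back about 8 mm, lowered the block to the floor and eased it against the first block before releasing.

**Last checks:**
- The block touched the floor at TCP z 0.0181 m, matching the height predicted from the grip.
- The jaw face measured about 100 mm from the stop, which means 7 mm of jaw travel.
- The last picture shows both blocks in line between the rails, with the gripper raised clear.

**Not checked or in disagreement:**
- Seating is inferred from that contact height and the jaw position. I did not take a separate side view.
- The joint between the blocks was in shadow, so I could not see it directly.
- I did not photograph the tray or the other objects again at the end.
- The wrist camera read about 1.3 mm off to one side, and after the first push the block sat 1.4 mm off centre. I corrected that to about 0.2 mm before lowering.

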